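# Return the watercolour tin through the returns box flap

### The arm

A 6-joint arm with a two-finger parallel gripper is mounted at the origin on the work surface. World frame = base frame: x ahead of the robot, y to its left, z up, the work surface at z = 0. Lengths are in m, angles in rad, forces in N, time in s.
With the tool pointing down it reaches from about 0.35 to 0.775 m from the base axis. Payload 5.5 kg.
Tool frame: the origin (TCP) lies on the centre line of the jaws, within the pads' length; the fingertips stand 8 mm ahead of it and the grasp point (between the pads) lies 11 mm behind it; x points along the fingers, y is the direction in which the jaws open and shut, and the axes are right-handed (so a half turn about x gives the same grasp; the last joint's range is limited). The gripper opens to 85 mm and grips with 20 to 120 N. Pads are 22 mm wide; open, the fingers measure 114 mm over their backs; the gripper's body (76 mm by 85 mm) begins 54 mm behind the grasp point. The pads swing forward as they close: fully open they stand 13 mm farther back than shut.
Start: joints at [1.037, 0.313, 0.046, 1.304, 0, 1.431], TCP at [0.221, 0.531, 0.239] pointing down, gripper open.
Joint ranges: [-2.76, 2.76], [-0.86, 1.69], [-1.03, 1.26], [-2.2, 2.34], [-1.47, 1.5], [-3.14, 3.14]. Speed limits (rad/s): [2.57, 2.57, 3.14, 3.14, 3.14, 3.14].

### API

Orientations are given as a unit quaternion [w, x, y, z].
In Python, from station import manip, viewer gives the robot as it stands. The module is installed in compiled form; this text tells all that it offers.
- The arm moves only by the tool drive_tool, never from a script. Its argument "motion" is a list that holds one entry, the list of rows, each a list of 7 numbers: the shift along the tool's x, y, z each as a share of 50 mm, from -1 to 1, then the turn, a rotation vector about the tool's x, y, z each as a share of 5 degrees, from -1 to 1, then the closure, from 0 (fully open) to 1 (shut). In form: [[[dx, dy, dz, rx, ry, rz, gripper], ...]]. A call has 1 to 20 rows; each row shifts and turns the commanded pose from where the row before left it, along the tool's axes as they then stand; what a row does not reach is not made up. A row lasts 1/10 s, in which the tool goes at most 50 mm and 8.59 degrees, less where a joint would pass 70% of its speed; a pose out of reach is approached as far as the arm can. A call with a number of a shift or a turn outside -1 to 1 is refused whole. A call with a gripper value outside its range is refused whole. The fingers move at their own pace and stop on an object; "grip_force" is the grip in N (left out, the last holds). Time passes only in rows, so rows that do not move let the fingers close. It gives the time, the measured TCP pose, the force and the opening at its end, in the units of the state.
- manip.get_obs(): the state, without advancing time (a new reading comes with each control period).
- viewer.camera(name): name is "scene" or "top" or "wrist"; returns a dict with "image" (480x640x3 uint8, red, green, blue), "range_z" (480x640 float32, m along the optical axis (not along the pixel's ray), 0 where there is no reading), "fx", "fy", "cx", "cy" (pixels), "xyz" and "rotation" of the camera in the world. Camera axes: x right, y down, z forward; pixel columns grow to the right and rows downward; lengths in m; the calibration is good to about 2 mm. A picture is of the moment at which its call begins.
- manip.hand_in(): hands the job in, once; it reports no verdict.
The state is a dict: "time": time; "joints": joint angles; "joint_velocities": joint speeds; "joint_torque": joint torques, N m; "tool_pos": TCP position; "tcp_rot": TCP orientation; "wrist_force": force on the tool from outside, world axes, zero at the start; "moment": the same for the moment, N m; "width": opening from 0.0 (shut) to 1.0 (fully open).
Only numpy, scipy, OpenCV 4.12 (cv2) and the standard library are available. Lean on these libraries where they do the work, as an engineer would, in place of code of your own. Each camera call takes 0.05 s, during which the arm holds its last target.

### The job

Hand in the closed metal watercolour tin: lay it lengthwise between the guides on the ledge of the grey returns box and let go of it, then push it from behind through the sprung flap until it slides down inside and the flap has shut behind it. Leave the other things on the table where they are.

Things in the scene. Friction and masses are not known exactly. Their poses are not given: they have to be found in the camera images.
- tin: The loose, closed watercolour tin of bare metal: a flat box 150 mm long (its x axis), 64 mm wide (y axis) and 26 mm high, about 0.35 kg, balanced at its middle. Origin at the centre of its underside, z up. Either end may go first. It starts flat on the table, on the robot's right.
- mouth (a point): Middle of the mouth of the fixed grey returns box, at ledge level, in the plane of the shut flap, 100 mm above the table. Its x axis points into the box, y left seen that way, z up. The mouth is 88 mm wide and 56 mm high under a 9 mm thick lintel. The front is flush with the lintel and 200 mm wide; the flat roof, with a window, lies 65 mm above this point and runs back 320 mm.
- ledge (a point): Middle of the top of the steel loading ledge before the mouth, 85 mm from it; axes as the mouth's. The ledge is level, 170 mm long (from the mouth outward), 130 mm wide, 100 mm above the table, open all round. Two straight guides, 8 mm high and 76 mm apart inside, run along it up to the mouth.
- flap (a joint): Aluminium flap hung in the mouth by its upper edge, 78 mm wide, reaching to 4 mm above the ledge. 0 = shut (rad); grows as its lower edge swings inward, to 1.4; it cannot swing outward. A spring shuts it (0.03 N m shut, 0.07 open: 1 to 2 N at the tin). Inside, the floor is level for 54 mm and then slopes down at 18 degrees, slippery: once the tin's middle is past that edge it slides away.
- tumbler: Bystander: black drinking tumbler, 76 mm across, 178 mm tall; origin under its centre.
- bottle_a: Bystander: blue paint bottle, 48 mm across, 130 mm tall; origin under its centre.
- bottle_b: Bystander: black paint bottle, 52 mm across, 120 mm tall; origin under its centre.
- jar: Bystander: paint jar, 60 mm across, 70 mm tall; origin under its centre.
- brush: Bystander: flat wide brush lying on the table, 218 mm long along its x axis (bristles to +x), 66 mm wide, 16 mm high.
- scraper: Bystander: white notched plastic scraper with a blue grip, 95 by 105 mm, 16 mm high, lying flat.
Not all that is in view belongs to the job. What is meant by the tin is not green, pink or red, and is the larger of those in its own colour.

How it is judged:
By the outcome, as a careful person would: the job done as asked, in the order asked, and still so for the second after the job is handed in, with the robot touching nothing.
It also fails if it takes over 50 s, if anything falls off the work surface, if the arm or the gripper's body presses on something with over 40 N, if the wrist force passes 120 N, or if a joint passes its speed limit or range.

## Working session

There is one attempt and no reset: what is moved stays moved. The work goes in short steps, Python scripts to look and compute and a tool call to move; the robot and the scene stay as the last step left them, time stands still between calls to the robot, and variables do not carry over. Pictures are saved under pics/ and viewed, and the job is handed in when it is done.

Besides the shell and the picture viewer there is one more tool, called after "Emit:" as name(argument=value, ...), one argument or row to a line, values as JSON. drive_tool: Moves the arm, as the interface text tells. Its arguments: {"type":"object","properties":{"motion":{"type":"array"},"grip_force":{"type":"number"}},"required":["motion"]}

```bash
mkdir -p pics; ls; cat > h.py <<'E'
import numpy as np, cv2
from station import manip, viewer
def cap(n,f):
    c=viewer.camera(n); cv2.imwrite(f"pics/{f}.png",c["image"][:,:,::-1]); np.savez(f"{f}.npz",**c); return c
def pts(c):
    v,u=np.mgrid[0:480,0:640]; z=c["range_z"]
    p=np.stack([(u-c["cx"])/c["fx"]*z,(v-c["cy"])/c["fy"]*z,z],-1)
    R=np.array(c["rotation"]); 
    if R.size==4:
        from scipy.spatial.transform import Rotation as Ro
        R=Ro.from_quat(np.r_[R[1:],R[0]]).as_matrix()
    return p@R.reshape(3,3).T+np.array(c["xyz"])
E
python3 - <<'E'
from h import *
print(manip.get_obs())
for n in ["scene","top","wrist"]:
    c=cap(n,n+"0"); print(n,c["xyz"],c["rotation"],c["fx"])
E
```

```text
pics
{'time': 0.0, 'joints': array([ 1.03741290e+00,  3.13992393e-01,  4.49693587e-02,  1.30358178e+00,
       -1.03476928e-05,  1.43118588e+00]), 'joint_velocities': array([ 0.00074385, -0.00165378,  0.00053815,  0.00106388, -0.00044254,
        0.00024307]), 'joint_torque': array([ 2.21597247e-04, -4.80628324e+01,  2.98531973e+01,  1.92625879e-02,
        1.64230323e-05,  1.48498088e-05]), 'tool_pos': array([0.22037701, 0.5305575 , 0.23840947]), 'tcp_rot': array([ 0.6932378 ,  0.13771725,  0.69365313, -0.13892674]), 'wrist_force': array([ 0.10844018, -0.28404848, -0.3939664 ]), 'moment': array([ 0.03614455, -0.01674188, -0.02446971]), 'width': 0.9953805807157231}
scene [ 1.55750823 -0.03450471  1.07005732] [-0.27288208  0.61637507  0.6746905  -0.30068237] 517.8274050500962
top [ 0.38669065 -0.16483866  1.28681656] [-0.04522883  0.71508148 -0.69677514  0.03342501] 466.35252130946486
wrist [0.15408097 0.55940141 0.3733608 ] [0.11982128 0.82302576 0.54966021 0.0783908 ] 413.21417883481706
```

View pics/scene0.png

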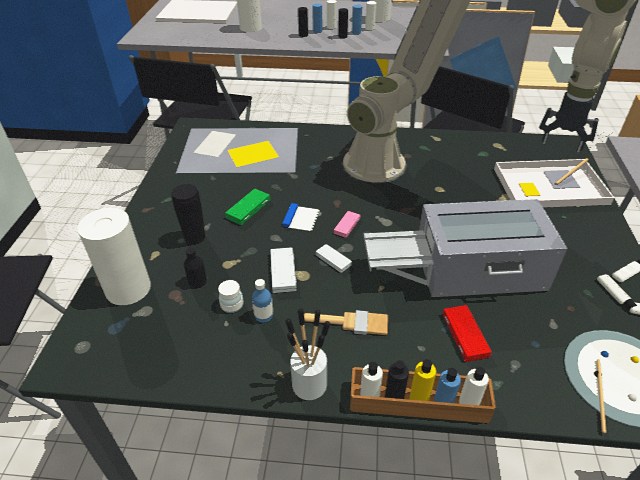

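View pics/top0.png

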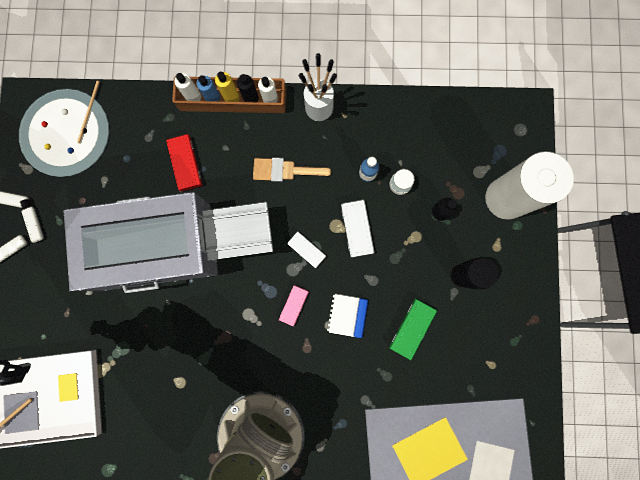

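The top view shows two pale tins. The larger, at about (357,228), is the target; the smaller, at (307,250), is a decoy. The ledge is at about (240,231), opening to image right (-y), with the box to its left. Next I'll measure poses.

```bash
python3 - <<'E'
from h import *
d=dict(np.load("top0.npz")); P=pts(d); im=d["image"].astype(int)
def rect(name,box,z0,z1,pale=None):
    u0,v0,u1,v1=box; m=np.zeros((480,640),bool); m[v0:v1,u0:u1]=1
    m&=(P[...,2]>z0)&(P[...,2]<z1)
    if pale: m&=im.min(-1)>pale
    q=P[m]; (c,s,a)=cv2.minAreaRect(q[:,:2].astype(np.float32)); 
    print(name,m.sum(),"c",np.round(c,4),"s",np.round(s,4),"a",round(a,2),"z",np.round(np.percentile(q[:,2],[5,50,95]),4))
print("table z",np.median(P[330:400,450:540,2]), P[228,357],P[231,240],P[250,307])
rect("tin",(330,190,385,265),.014,.04)
rect("decoy",(280,225,332,275),.008,.04)
rect("roof",(50,180,215,300),.155,.18)
rect("ledge",(204,195,285,270),.09,.12)
for n,b in dict(bottle_a=(355,150,382,185),jar=(385,165,418,198),bottle_b=(425,190,465,225),tumbler=(445,250,510,295),scraper=(320,285,375,345),brush=(245,150,335,185),pink=(275,280,312,330)).items():
    rect(n,b,.008,.25)
for z in range(4):pass
# guide profile
m=(P[...,2]>.09)&(P[...,2]<.115); m[:, :200]=0; m[:,285:]=0;m[:195]=0;m[270:]=0
r=im[195:270:1,235]; print([(v,np.round(P[v,235],3).tolist()) for v in range(198,268,3)])
E
```

```text
table z 0.0005633017438398946 [ 0.56055583 -0.2449069   0.03019119] [0.535624   0.05991095 0.10047852] [ 0.49860795 -0.11016228  0.01372869]
tin 1304 c [ 0.5613 -0.2446] s [0.1504 0.0665] a 11.53 z [0.022  0.0266 0.0308]
decoy 621 c [ 0.4978 -0.1194] s [0.1143 0.1242] a 6.64 z [0.0136 0.0186 0.0228]
roof 10893 c [0.4968 0.3103] s [0.2012 0.3293] a 9.39 z [0.1613 0.1649 0.1686]
ledge 3307 c [0.5245 0.0688] s [0.1537 0.1707] a 9.39 z [0.0963 0.1006 0.1083]
bottle_a 366 c [ 0.7161 -0.2704] s [0.0479 0.0433] a 69.27 z [0.0248 0.0874 0.1311]
jar 468 c [ 0.6876 -0.3628] s [0.0897 0.0571] a 70.46 z [0.0204 0.0683 0.0741]
bottle_b 428 c [ 0.6146 -0.4909] s [0.0812 0.0503] a 87.15 z [0.0191 0.082  0.1217]
tumbler 1175 c [ 0.4288 -0.5731] s [0.1571 0.0985] a 57.53 z [0.0417 0.1767 0.1813]
scraper 437 c [ 0.3349 -0.2242] s [0.1357 0.1278] a 0.88 z [0.0084 0.0152 0.0201]
brush 1129 c [ 0.7317 -0.0479] s [0.0809 0.2385] a 3.47 z [0.0093 0.0143 0.0192]
pink 625 c [ 0.3472 -0.0767] s [0.0607 0.1055] a 80.02 z [0.0134 0.0179 0.0222]
[(198, [0.64, 0.096, 0.005]), (201, [0.633, 0.097, 0.001]), (204, [0.625, 0.097, -0.003]), (207, [0.597, 0.075, 0.104]), (210, [0.59, 0.076, 0.1]), (213, [0.582, 0.075, 0.1]), (216, [0.574, 0.075, 0.1]), (219, [0.568, 0.076, 0.092]), (222, [0.558, 0.073, 0.104]), (225, [0.551, 0.074, 0.099]), (228, [0.544, 0.074, 0.097]), (231, [0.535, 0.072, 0.103]), (234, [0.528, 0.072, 0.101]), (237, [0.52, 0.073, 0.098]), (240, [0.512, 0.072, 0.098]), (243, [0.504, 0.071, 0.101]), (246, [0.496, 0.069, 0.109]), (249, [0.489, 0.072, 0.094]), (252, [0.481, 0.071, 0.098]), (255, [0.473, 0.069, 0.106]), (258, [0.473, 0.09, -0.001]), (261, [0.464, 0.089, 0.001]), (264, [0.456, 0.088, 0.005]), (267, [0.448, 0.089, -0.003])]
```

```bash
python3 - <<'E'
import cv2
a=cv2.imread("pics/top0.png")[170:310,50:400]
cv2.imwrite("pics/topc.png",cv2.resize(a,None,fx=2.2,fy=2.2,interpolation=cv2.INTER_CUBIC))
a=cv2.imread("pics/scene0.png")[180:320,240:580]
cv2.imwrite("pics/scenec.png",cv2.resize(a,None,fx=2.2,fy=2.2,interpolation=cv2.INTER_CUBIC))
E
```

```text
(no output)
```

View pics/topc.png

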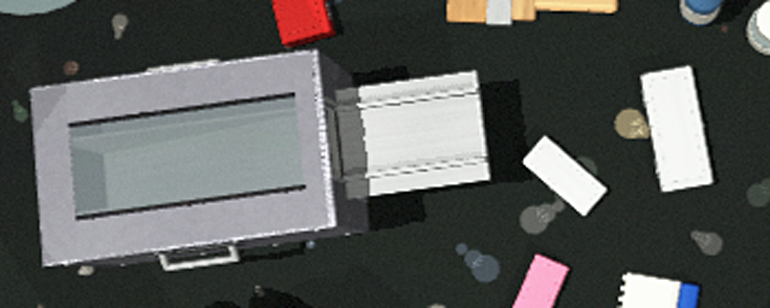

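View pics/scenec.png

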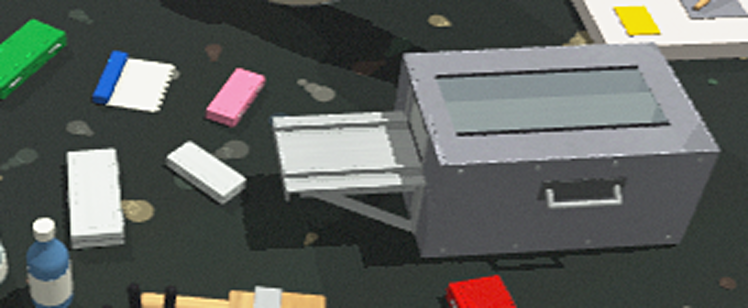

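```bash
python3 - <<'E'
from h import *
from scipy.spatial.transform import Rotation as Ro
q=manip.get_obs()["tcp_rot"]; print("tool axes cols\n",np.round(Ro.from_quat(np.r_[q[1:],q[0]]).as_matrix(),3))
for cn in ["top0","scene0"]:
    d=dict(np.load(cn+".npz")); P=pts(d); 
    # roof
    for nm,z0,z1,xr,yr in [("roof",.155,.175,(.35,.65),(.1,.5)),("tin",.019,.034,(.45,.65),(-.29,-.2)),("ledgeOuter",.094,.114,(.44,.63),(-.05,.125))]:
        m=(P[...,2]>z0)&(P[...,2]<z1)&(P[...,0]>xr[0])&(P[...,0]<xr[1])&(P[...,1]>yr[0])&(P[...,1]<yr[1])
        q=P[m]
        for a in [9.4] if nm!="tin" else [11.5]:
            t=np.radians(a); e1=np.array([np.cos(t),np.sin(t)]); e2=np.array([-e1[1],e1[0]])
            A=q[:,:2]@e1;B=q[:,:2]@e2
            # edge per-bin extents
            def ed(A,B,w=.006):
                lo,hi,c=[],[],[]
                for b in np.arange(B.min(),B.max(),w):
                    s=A[(B>=b)&(B<b+w)]
                    if len(s)>5: lo.append(s.min());hi.append(s.max());c.append(b+w/2)
                c=np.array(c);n=len(c);k=slice(n//6,n-n//6)
                return [ (round(float(np.median(x)),4),round(float(np.degrees(np.polyfit(c[k],np.array(x)[k],1)[0])),2)) for x in (lo,hi)]
            print(cn,nm,m.sum(),"e1 edges",ed(A,B),"e2 edges",ed(B,A),"z",np.median(q[:,2]))
# finger points
d=dict(np.load("scene0.npz"));P=pts(d)
tp=manip.get_obs()["tool_pos"]; dd=P-tp
m=(np.linalg.norm(dd[...,:2],axis=-1)<.09)&(np.abs(dd[...,2])<.15)
q=dd[m]; print(m.sum(), np.percentile(q[:,2],[0,1,2,5,10,25]))
a=cv2.imread("pics/scene0.png")[70:170,500:639]; cv2.imwrite("pics/g.png",cv2.resize(a,None,fx=4,fy=4))
E
```

```text
tool axes cols
 [[-0.001  0.384  0.923]
 [-0.001  0.923 -0.384]
 [-1.    -0.001 -0.   ]]
top0 roof 10893 e1 edges [(0.4413, 0.21), (0.64, 0.2)] e2 edges [(0.0625, -0.06), (0.387, -0.34)] z 0.16491594079438698
top0 tin 1283 e1 edges [(0.4268, -0.9), (0.5749, -0.71)] e2 edges [(-0.3832, 0.17), (-0.3204, 0.06)] z 0.02660285451158173
top0 ledgeOuter 2715 e1 edges [(0.4759, 0.07), (0.6043, 0.47)] e2 edges [(-0.1026, 0.1), (0.0368, -10.39)] z 0.10060125123434238
scene0 roof 6652 e1 edges [(0.4401, 0.11), (0.6426, 0.26)] e2 edges [(0.0614, -0.47), (0.3855, -0.53)] z 0.16566165103413127
scene0 tin 913 e1 edges [(0.4276, -3.34), (0.5778, 1.18)] e2 edges [(-0.3836, 0.11), (-0.3225, 0.77)] z 0.027234247112285948
scene0 ledgeOuter 1815 e1 edges [(0.4753, 0.27), (0.6055, -0.37)] e2 edges [(-0.1034, 0.05), (0.0338, -1.97)] z 0.10149288188950267
1326 [0.00814501 0.01472276 0.01956223 0.03129777 0.05071047 0.06987354]
```

View pics/g.png

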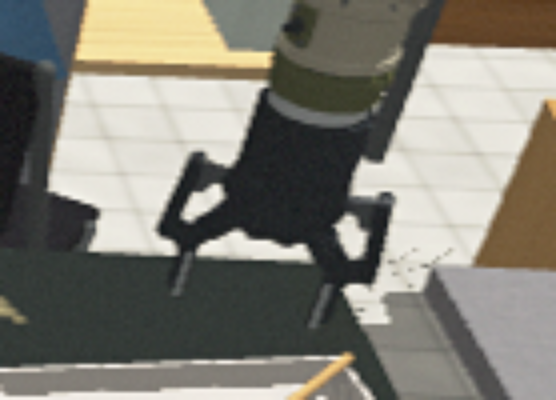

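View pics/wrist0.png

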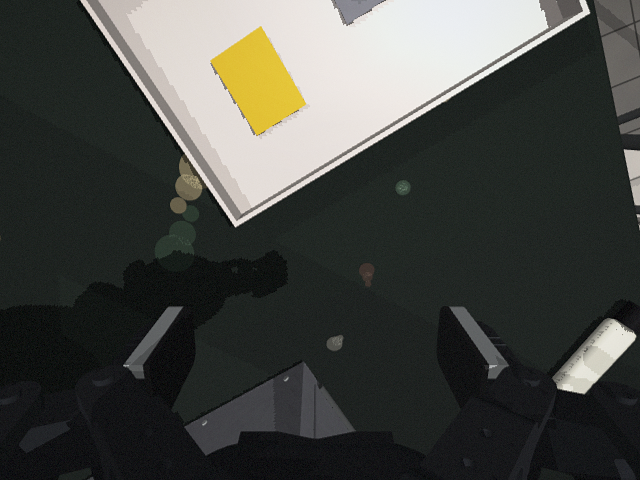

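The wrist view shows the open fingers, with nothing between them. The scene crop shows their tips about 5–8 mm behind the TCP, as the text says. My estimates:
- **Tin:** centre (0.562, -0.245), yaw 11.7°
- **Box axis:** 99.3°
- **Ledge centre:** (0.536, 0.0695)
- **Mouth:** (0.522, 0.153)

First I'll turn the tool, then cross to above the tin.

Emit:
drive_tool(
  motion=[
    [[0,0,0,-0.98,0,0,0],[0,0,0,-0.98,0,0,0],[0,0,0,-0.98,0,0,0],[0,0,0,-0.98,0,0,0],[0,0,0,-0.98,0,0,0],[0,0,0,-0.98,0,0,0],[0,0,0,-0.98,0,0,0]],
  ],
)

```text
time: 0.85
tool_pos: [0.2205, 0.5308, 0.2389]
tcp_rot: [0.703, -0.074, 0.703, 0.073]
wrist_force: [-0.3, -0.1, -0.5]
width: 1.002
```

Emit:
drive_tool(
  motion=[
    [[0,-0.83,0.177,0,0,0,0],[0,-0.83,0.177,0,0,0,0],[0,-0.83,0.177,0,0,0,0],[0,-0.83,0.177,0,0,0,0],[0,-0.83,0.177,0,0,0,0],[0,-0.83,0.177,0,0,0,0],[0,-0.83,0.177,0,0,0,0],[0,-0.83,0.177,0,0,0,0],[0,-0.83,0.177,0,0,0,0],[0,-0.83,0.177,0,0,0,0],[0,-0.83,0.177,0,0,0,0],[0,-0.83,0.177,0,0,0,0],[0,-0.83,0.177,0,0,0,0],[0,-0.83,0.177,0,0,0,0],[0,-0.83,0.177,0,0,0,0],[0,-0.83,0.177,0,0,0,0],[0,-0.83,0.177,0,0,0,0],[0,-0.83,0.177,0,0,0,0],[0,-0.83,0.177,0,0,0,0],[0,-0.83,0.177,0,0,0,0]],
  ],
)

```text
time: 2.85
tool_pos: [0.5631, -0.2473, 0.2389]
tcp_rot: [0.703, -0.072, 0.704, 0.072]
wrist_force: [0.3, -0.0, 0.1]
width: 1.001
```

```bash
python3 - <<'E'
from h import *
c=cap("wrist","wrist1"); P=pts(c)
from scipy.spatial.transform import Rotation as Ro
o=manip.get_obs();q=o["tcp_rot"];R=Ro.from_quat(np.r_[q[1:],q[0]]).as_matrix();print(o["tool_pos"],np.degrees(np.arctan2(R[1,1],R[0,1])),np.round(R,3).tolist())
m=(P[...,2]>.019)&(P[...,2]<.034)&(abs(P[...,0]-.56)<.11)&(abs(P[...,1]+.245)<.06)
m=cv2.morphologyEx(m.astype(np.uint8),cv2.MORPH_OPEN,np.ones((5,5)))>0
cn,s,a=cv2.minAreaRect(P[m][:,:2].astype(np.float32)); print(m.sum(),cn,s,a,np.median(P[m][:,2]))
E
```

```text
[ 0.56537619 -0.25351636  0.23744704] 101.49263316055163 [[0.001, -0.199, 0.98], [-0.003, 0.98, 0.199], [-1.0, -0.004, 0.0]]
12650 (0.561644434928894, -0.24442030489444733) (0.1494239866733551, 0.06408762186765671) 11.68280029296875 0.026407090867235583
```

View pics/wrist1.png

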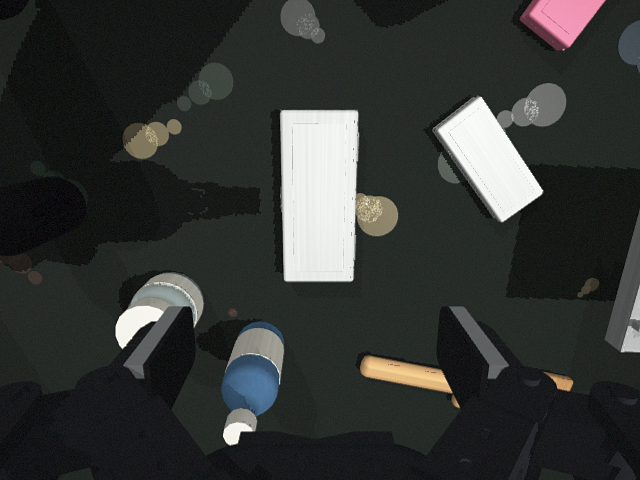

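The wrist view shows the tin at (320,195) between the jaws, with the bottle and jar clear of the finger path. I'll correct the position and go part of the way down.

Emit:
drive_tool(
  motion=[
    [[0,0,0,0,0,0,0],[0,0,0,0,0,0,0]],
  ],
)

```text
time: 3.1
tool_pos: [0.5622, -0.2452, 0.2385]
tcp_rot: [0.703, -0.072, 0.704, 0.073]
wrist_force: [-0.5, 0.2, -0.0]
width: 1.0
```

```bash
python3 - <<'E'
from h import *
for i in range(3): print(manip.get_obs()["tool_pos"],manip.get_obs()["joint_velocities"].round(3))
E
```

```text
[ 0.56224622 -0.2452419   0.23854483] [ 0.02  -0.025 -0.016  0.001 -0.001 -0.001]
[ 0.56224622 -0.2452419   0.23854483] [ 0.02  -0.025 -0.016  0.001 -0.001 -0.001]
[ 0.56224622 -0.2452419   0.23854483] [ 0.02  -0.025 -0.016  0.001 -0.001 -0.001]
```

Emit:
drive_tool(
  motion=[
    [[0.6,0,0,0,0,0,0],[0.6,0,0,0,0,0,0],[0.6,0,0,0,0,0,0],[0.6,0,0,0,0,0,0],[0.6,0,0,0,0,0,0],[0.5,0,0,0,0,0,0],[0.4,0,0,0,0,0,0],[0.3,0,0,0,0,0,0],[0.2,0,0,0,0,0,0],[0.08,0,0,0,0,0,0],[0,0,0,0,0,0,0],[0,0,0,0,0,0,0]],
  ],
)

```text
time: 4.3
tool_pos: [0.5634, -0.2456, 0.0163]
tcp_rot: [0.704, -0.073, 0.703, 0.072]
wrist_force: [0.2, 0.3, 1.0]
width: 0.998
```

Emit:
drive_tool(
  motion=[
    [[0,0,0,0,0,0,1],[0,0,0,0,0,0,1],[0,0,0,0,0,0,1],[0,0,0,0,0,0,1],[0,0,0,0,0,0,1],[0,0,0,0,0,0,1],[0,0,0,0,0,0,1]],
  ],
  grip_force=40,
)

```text
time: 5.0
tool_pos: [0.5634, -0.2459, 0.0162]
tcp_rot: [0.704, -0.073, 0.703, 0.072]
wrist_force: [-1.0, 0.9, 5.8]
width: 0.734
```

```bash
python3 - <<'E'
from h import *
print(manip.get_obs()); cap("scene","scene2"); cap("wrist","wrist2")
a=cv2.imread("pics/scene2.png")[150:350,170:420]; cv2.imwrite("pics/s2c.png",cv2.resize(a,None,fx=3,fy=3))
E
```

```text
{'time': 5.0, 'joints': array([-5.42268839e-01,  5.37239429e-01, -1.87321046e-01,  8.44780904e-01,
        2.47698262e-04, -7.47062176e-01]), 'joint_velocities': array([ 0.00018938, -0.00032151,  0.00123569,  0.00033883,  0.00018177,
        0.00023845]), 'joint_torque': array([-1.13153409e-01, -5.20235074e+01,  2.36441302e+01, -3.88051691e-01,
       -1.46693978e-01,  1.05654326e-02]), 'tool_pos': array([ 0.56335246, -0.24594641,  0.01617019]), 'tcp_rot': array([ 0.70386657, -0.07251808,  0.702939  ,  0.07203984]), 'wrist_force': array([-0.99866109,  0.94467251,  5.79443971]), 'moment': array([ 0.22730902,  0.13104917, -0.01027758]), 'width': 0.7335805404516892}
```

View pics/s2c.png

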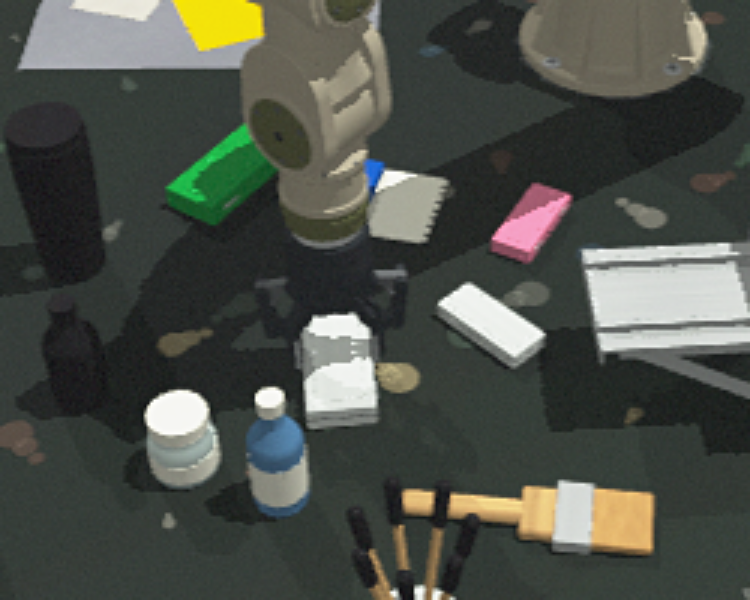

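View pics/wrist2.png

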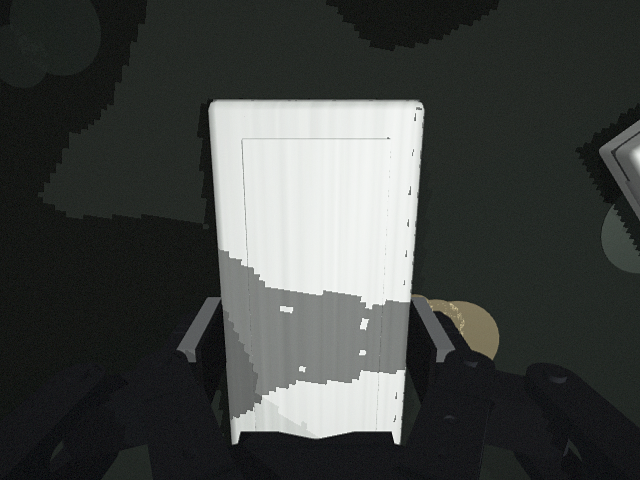

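The fingers stopped at 62 mm, so they are holding the tin across its width. The wrist image shows it centred between the pads, columns 220–410. I'll lift it.

Emit:
drive_tool(
  motion=[
    [[-0.05,0,0,0,0,0,1],[-0.15,0,0,0,0,0,1],[-0.3,0,0,0,0,0,1],[-0.4,0,0,0,0,0,1],[-0.5,0,0,0,0,0,1],[-0.5,0,0,0,0,0,1],[-0.5,0,0,0,0,0,1],[-0.5,0,0,0,0,0,1],[-0.5,0,0,0,0,0,1],[-0.4,0,0,0,0,0,1],[-0.3,0,0,0,0,0,1],[-0.2,0,0,0,0,0,1],[0,0,0,0,0,0,1],[0,0,0,0,0,0,1]],
  ],
  grip_force=60,
)

```text
time: 6.5
tool_pos: [0.5625, -0.2455, 0.2295]
tcp_rot: [0.703, -0.072, 0.704, 0.073]
wrist_force: [-0.9, 0.4, -4.3]
width: 0.732
```

Emit:
drive_tool(
  motion=[
    [[0,0,0,-0.6,0,0,1],[0,0,0,-0.95,0,0,1],[0,0,0,-1,0,0,1],[0,0,0,-1,0,0,1],[0,0,0,-1,0,0,1],[0,0,0,-1,0,0,1],[0,0,0,-1,0,0,1],[0,0,0,-1,0,0,1],[0,0,0,-1,0,0,1],[0,0,0,-1,0,0,1],[0,0,0,-1,0,0,1],[0,0,0,-1,0,0,1],[0,0,0,-1,0,0,1],[0,0,0,-1,0,0,1],[0,0,0,-1,0,0,1],[0,0,0,-1,0,0,1],[0,0,0,-1,0,0,1],[0,0,0,-0.7,0,0,1],[0,0,0,-0.31,0,0,1],[0,0,0,0,0,0,1]],
  ],
)

```text
time: 8.5
tool_pos: [0.5623, -0.2454, 0.2292]
tcp_rot: [0.457, -0.539, 0.457, 0.54]
wrist_force: [0.1, 0.5, -3.4]
width: 0.729
```

```bash
python3 - <<'E'
from h import *
from scipy.spatial.transform import Rotation as Ro
cap("scene","scene3"); cap("wrist","wrist3")
o=manip.get_obs();q=o["tcp_rot"];R=Ro.from_quat(np.r_[q[1:],q[0]]).as_matrix()
print(o["time"],o["tool_pos"],o["width"],o["wrist_force"],o["joints"].round(2),np.degrees(np.arctan2(R[1,1],R[0,1])),np.round(R,4).tolist())
a=cv2.imread("pics/scene3.png")[110:310,190:440]; cv2.imwrite("pics/s3c.png",cv2.resize(a,None,fx=3,fy=3))
d=np.array([.5361,.0695])-o["tool_pos"][:2]; print("to ledge in tool y,z:", (R[:2,1:].T@d)/.05)
E
```

```text
8.6 [ 0.56253057 -0.24547008  0.22964528] 0.7270610885905961 [ 0.41169343 -0.28910082 -2.8831136 ] [-0.54  0.39  0.14  1.32  0.   -2.28] -170.52124604163996 [[-0.0009, -0.9863, -0.1647], [0.0007, -0.1647, 0.9863], [-1.0, 0.0008, 0.0008]]
to ledge in tool y,z: [-0.51600299  6.30044512]
```

View pics/s3c.png

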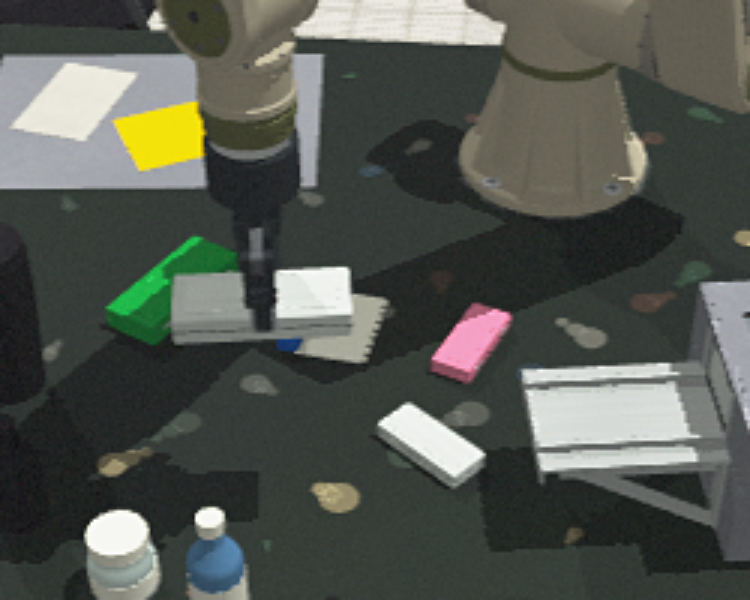

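View pics/wrist3.png

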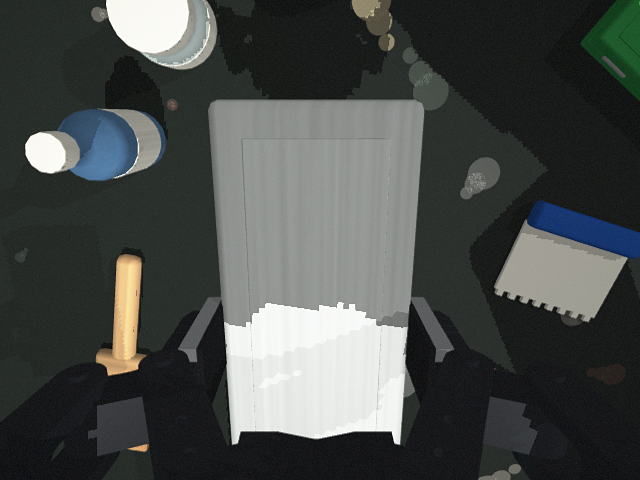

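The scene crop shows the tin held level at (260,305) with nothing under it. Next I'll carry it above the ledge and re-measure there.

Emit:
drive_tool(
  motion=[
    [[0,-0.05,0.3,0,0,0,1],[0,-0.05,0.6,0,0,0,1],[0,-0.05,0.75,0,0,0,1],[0,-0.05,0.75,0,0,0,1],[0,-0.05,0.75,0,0,0,1],[0,-0.05,0.75,0,0,0,1],[0,-0.05,0.75,0,0,0,1],[0,-0.05,0.75,0,0,0,1],[0,-0.06,0.6,0,0,0,1],[0,-0.06,0.32,0,0,0,1],[0,0,0,0,0,0,1],[0,0,0,0,0,0,1],[0,0,0,0,0,0,1]],
  ],
)

```text
time: 9.9
tool_pos: [0.5359, 0.0699, 0.2303]
tcp_rot: [-0.457, 0.54, -0.457, -0.54]
wrist_force: [-0.4, -0.1, -3.1]
width: 0.723
```

```bash
python3 - <<'E'
from h import *
from scipy.spatial.transform import Rotation as Ro
c=cap("scene","scene4"); t=cap("top","top4"); w=cap("wrist","wrist4")
o=manip.get_obs();q=o["tcp_rot"];R=Ro.from_quat(np.r_[q[1:],q[0]]).as_matrix()
print(o["time"],o["tool_pos"],o["width"],o["wrist_force"],np.degrees(np.arctan2(R[1,1],R[0,1])))
a=cv2.imread("pics/scene4.png")[110:310,300:550]; cv2.imwrite("pics/s4c.png",cv2.resize(a,None,fx=3,fy=3))
M=(.5361,.0695); e1=np.array([.9869,.1616]);e2=np.array([-.1616,.9869])
for n,cc in (("w",w),("s",c),("t",t)):
    P=pts(cc); A=(P[...,:2]-M)@e1; B=(P[...,:2]-M)@e2
    m=(P[...,2]>.225)&(P[...,2]<.25)&(abs(A)<.05)&(abs(B)<.12)
    m=cv2.morphologyEx(m.astype(np.uint8),cv2.MORPH_OPEN,np.ones((3,3)))>0
    if m.sum()>50:print(n,m.sum(),"tin A",np.percentile(A[m],[1,99]),"B",np.percentile(B[m],[1,99]),np.median(P[m][:,2]))
    m=(P[...,2]>.096)&(P[...,2]<.112)&(abs(A)<.08)&(B>-.12)&(B<.02)
    if m.sum()>50:print(n,m.sum(),"ledge A",np.percentile(A[m],[1,99]),"B",np.percentile(B[m],[1,99]),np.median(P[m][:,2]))
E
```

```text
10.05 [0.53612742 0.06950039 0.23026858] 0.7324564828339483 [ 0.34922071 -0.60404694 -3.75834035] -170.55101968408187
w 66995 tin A [-0.03168831  0.03265596] B [-0.07501699  0.0387888 ] 0.24064991624490167
w 878 ledge A [-0.06444531  0.06397724] B [-0.08297099 -0.07954287] 0.10023838932581355
s 1025 tin A [-0.03162388  0.04376384] B [-0.07721344  0.07026825] 0.24070362997171424
s 1348 ledge A [-0.06438754  0.06558713] B [-0.08485558  0.01906671] 0.10138591814442649
t 1049 tin A [-0.03208248  0.03109887] B [-0.07645192  0.0705083 ] 0.24036301181224995
t 1059 ledge A [-0.06448713  0.06403855] B [-0.08351628  0.01764726] 0.10054621284662435
```

View pics/s4c.png

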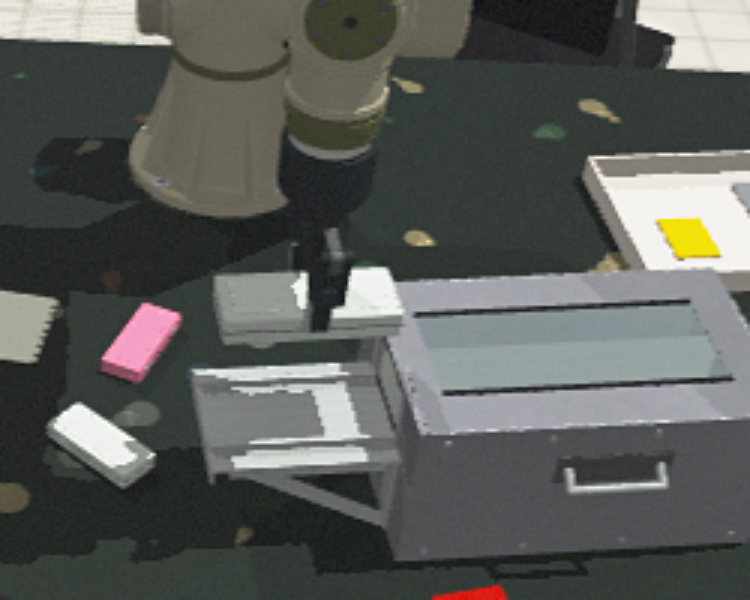

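View pics/wrist4.png

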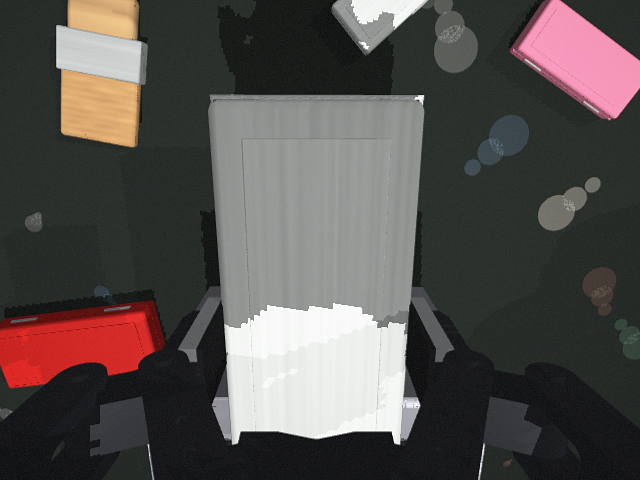

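Top and wrist depth both put the tin centred over the ledge: tin ±32 mm, ledge ±64 mm, about 2 mm back along its length. I'll lower it.

Emit:
drive_tool(
  motion=[
    [[0.2,0,0,0,0,0,1],[0.4,0,0,0,0,0,1],[0.4,0,0,0,0,0,1],[0.4,0,0,0,0,0,1],[0.3,0,0,0,0,0,1],[0.2,0,0,0,0,0,1],[0.15,0,0,0,0,0,1],[0.1,0,0,0,0,0,1],[0.05,0,0,0,0,0,1],[0.02,0,0,0,0,0,1],[0,0,0,0,0,0,1],[0,0,0,0,0,0,1]],
  ],
)

```text
time: 11.25
tool_pos: [0.5365, 0.0703, 0.1198]
tcp_rot: [-0.457, 0.54, -0.456, -0.54]
wrist_force: [-0.0, 0.4, -3.3]
width: 0.729
```

Emit:
drive_tool(
  motion=[
    [[0.02,0,0,0,0,0,1],[0.02,0,0,0,0,0,1],[0,0,0,0,0,0,1]],
  ],
)

```text
time: 11.55
tool_pos: [0.536, 0.0703, 0.1172]
tcp_rot: [0.457, -0.54, 0.457, 0.54]
wrist_force: [-0.8, 0.1, -2.5]
width: 0.731
```

```bash
python3 - <<'E'
from h import *
cap("scene","scene5")
o=manip.get_obs(); print(o["time"],o["tool_pos"],o["wrist_force"],o["width"])
a=cv2.imread("pics/scene5.png")[150:310,330:530]; cv2.imwrite("pics/s5c.png",cv2.resize(a,None,fx=3.7,fy=3.7,interpolation=cv2.INTER_CUBIC))
E
```

```text
11.6 [0.53603942 0.07035157 0.11725729] [ 0.60106443 -0.76576626 -2.35401711] 0.7284337912740275
```

View pics/s5c.png

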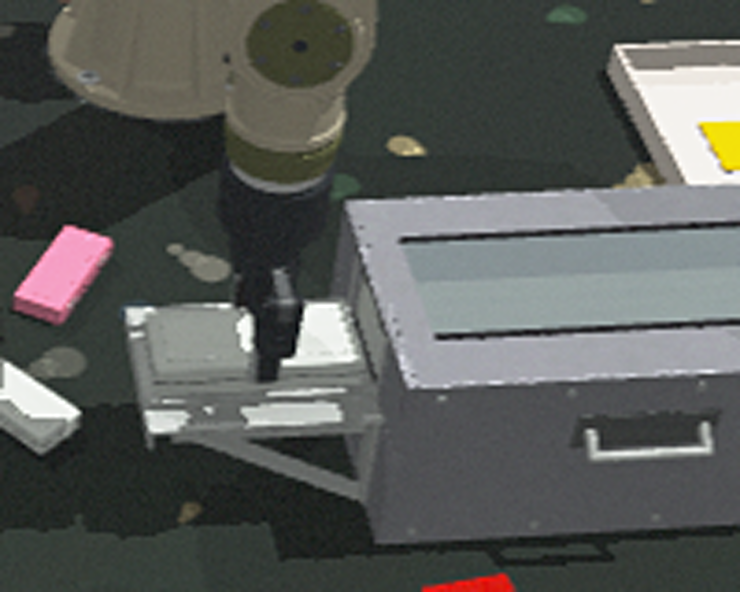

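Emit:
drive_tool(
  motion=[
    [[0.015,0,0,0,0,0,1],[0.015,0,0,0,0,0,1],[0,0,0,0,0,0,1]],
  ],
)

```text
time: 11.9
tool_pos: [0.5363, 0.0703, 0.1162]
tcp_rot: [-0.457, 0.54, -0.457, -0.54]
wrist_force: [-0.5, -0.1, 0.9]
width: 0.732
```

The wrist force changed sign, from -3.3 to +0.9 N, so the tin is resting on the ledge. I'll open the jaws and rise clear.

Emit:
drive_tool(
  motion=[
    [[0,0,0,0,0,0,0],[0,0,0,0,0,0,0],[0,0,0,0,0,0,0],[0,0,0,0,0,0,0],[0,0,0,0,0,0,0],[-0.1,0,0,0,0,0,0],[-0.3,0,0,0,0,0,0],[-0.5,0,0,0,0,0,0],[-0.5,0,0,0,0,0,0],[-0.3,0,0,0,0,0,0],[0,0,-0.3,0,0,0,0],[0,0,-0.6,0,0,0,0.5],[0,0,-0.8,0,0,0,1],[0,0,-0.6,0,0,0,1],[0,0,-0.3,0,0,0,1],[0,0,0,0,0,0,1],[0,0,0,0,0,0,1]],
  ],
)

```text
time: 13.6
tool_pos: [0.5571, -0.0578, 0.2002]
tcp_rot: [0.457, -0.539, 0.457, 0.54]
wrist_force: [0.6, 0.3, -0.1]
width: 0.005
```

```bash
python3 - <<'E'
from h import *
from scipy.spatial.transform import Rotation as Ro
c=cap("scene","scene6"); t=cap("top","top6")
o=manip.get_obs();q=o["tcp_rot"];R=Ro.from_quat(np.r_[q[1:],q[0]]).as_matrix()
print(o["time"],o["tool_pos"],o["width"],o["wrist_force"],np.degrees(np.arctan2(R[1,1],R[0,1])))
M=(.5361,.0695); e1=np.array([.9869,.1616]);e2=np.array([-.1616,.9869])
print("tcp A,B",(o["tool_pos"][:2]-M)@e1,(o["tool_pos"][:2]-M)@e2)
for n,cc in (("s",c),("t",t)):
    P=pts(cc); A=(P[...,:2]-M)@e1; B=(P[...,:2]-M)@e2
    m=(P[...,2]>.119)&(P[...,2]<.134)&(abs(A)<.06)&(B>-.12)&(B<.085)
    m=cv2.morphologyEx(m.astype(np.uint8),cv2.MORPH_OPEN,np.ones((3,3)))>0
    print(n,m.sum(),"tin A",np.percentile(A[m],[1,99]),"B",np.percentile(B[m],[1,99]),np.median(P[m][:,2]))
a=cv2.imread("pics/scene6.png")[130:310,300:525]; cv2.imwrite("pics/s6c.png",cv2.resize(a,None,fx=3.3,fy=3.3,interpolation=cv2.INTER_CUBIC))
E
```

```text
13.7 [ 0.55720095 -0.05686518  0.20054416] -0.001129755709878339 [-0.79680178  0.41073836  0.00225404] -170.39981797625634
tcp A,B 0.0004039169634795872 -0.12811970639152157
s 1015 tin A [-0.03231774  0.03427906] B [-0.07633927  0.07196084] 0.12704431158146845Traceback (most recent call last):
  File "<stdin>", line 12, in <module>
    return _quantile_unchecked(
        a, q, axis, out, overwrite_input, method, keepdims, weights)
    return _ureduce(a,
                    func=_quantile_ureduce_func,
    ...<5 lines>...
                    overwrite_input=overwrite_input,
                    method=method)
    r = func(a, **kwargs)
    result = _quantile(arr,
                       quantiles=q,
    ...<2 lines>...
                       out=out,
                       weights=wgt)
    slices_having_nans = np.isnan(arr[-1, ...])
                                  ~~~^^^^^^^^^
IndexError: index -1 is out of bounds for axis 0 with size 0
```

```bash
python3 - <<'E'
import cv2
a=cv2.imread("pics/scene6.png")[130:310,300:525]; cv2.imwrite("pics/s6c.png",cv2.resize(a,None,fx=3.3,fy=3.3,interpolation=cv2.INTER_CUBIC))
E
```

```text
(no output)
```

View pics/s6c.png

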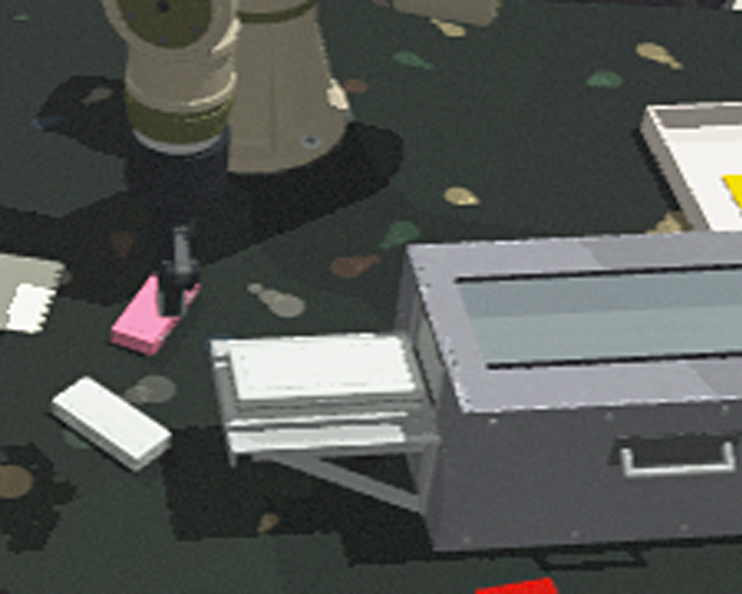

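Emit:
drive_tool(
  motion=[
    [[0.2,0,0,0,0,0,1],[0.35,0,0,0,0,0,1],[0.4,0,0,0,0,0,1],[0.35,0,0,0,0,0,1],[0.2,0,0,0,0,0,1],[0.13,0,0,0,0,0,1],[0.03,0,0,0,0,0,1],[0,0,0,0,0,0,1],[0,0,0.2,0,0,0,1],[0,0,0.25,0,0,0,1],[0,0,0.1,0,0,0,1],[0,0,0,0,0,0,1],[0,0,0,0,0,0,1]],
  ],
)

```text
time: 15.0
tool_pos: [0.5532, -0.0304, 0.118]
tcp_rot: [-0.457, 0.54, -0.456, -0.54]
wrist_force: [-0.2, 0.2, -0.4]
width: -0.0
```

```bash
python3 - <<'E'
from h import *
c=cap("scene","scene7")
o=manip.get_obs();M=(.5361,.0695); e1=np.array([.9869,.1616]);e2=np.array([-.1616,.9869])
print(o["time"],o["tool_pos"],o["width"],o["wrist_force"],"tcp A,B",(o["tool_pos"][:2]-M)@e1,(o["tool_pos"][:2]-M)@e2)
a=cv2.imread("pics/scene7.png")[130:310,300:525]; cv2.imwrite("pics/s7c.png",cv2.resize(a,None,fx=3.3,fy=3.3,interpolation=cv2.INTER_CUBIC))
E
```

```text
15.05 [ 0.55317815 -0.03065008  0.11797499] -0.0005510574150074946 [-0.31770061 -0.1654377  -0.04105493] tcp A,B 0.0006701763456202936 -0.1015979478027731
```

View pics/s7c.png

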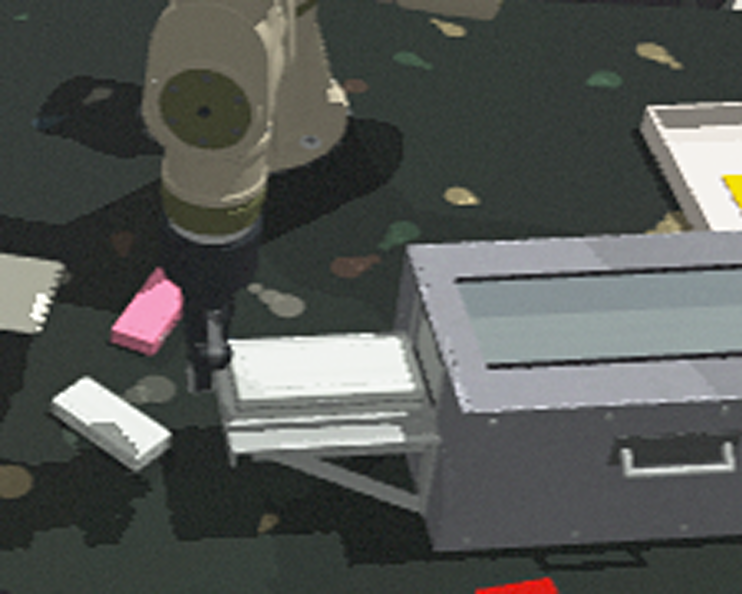

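The tin lies straight between the guides (crop 230–415, 335–400), and the closed fingers are just behind it at (205,360). I'll start the push.

Emit:
drive_tool(
  motion=[
    [[0,0,0.1,0,0,0,1],[0,0,0.15,0,0,0,1],[0,0,0.2,0,0,0,1],[0,0,0.2,0,0,0,1],[0,0,0.2,0,0,0,1],[0,0,0.2,0,0,0,1],[0,0,0.2,0,0,0,1],[0,0,0.2,0,0,0,1],[0,0,0.2,0,0,0,1],[0,0,0.15,0,0,0,1],[0,0,0.1,0,0,0,1],[0,0,0,0,0,0,1]],
  ],
)

```text
time: 16.25
tool_pos: [0.5371, 0.0638, 0.1178]
tcp_rot: [0.457, -0.54, 0.456, 0.54]
wrist_force: [-1.3, 0.4, 0.2]
width: -0.003
```

```bash
python3 - <<'E'
from h import *
c=cap("scene","scene8")
o=manip.get_obs();M=(.5361,.0695); e1=np.array([.9869,.1616]);e2=np.array([-.1616,.9869])
print(o["time"],o["tool_pos"],o["width"],o["wrist_force"],"tcp A,B",(o["tool_pos"][:2]-M)@e1,(o["tool_pos"][:2]-M)@e2)
a=cv2.imread("pics/scene8.png")[130:310,300:525]; cv2.imwrite("pics/s8c.png",cv2.resize(a,None,fx=3.3,fy=3.3,interpolation=cv2.INTER_CUBIC))
E
```

```text
16.3 [0.5372789  0.06339016 0.11782385] -0.0023147827101952082 [ 0.37471364 -0.4463801   0.62336862] tcp A,B 0.00017610491526337025 -0.006220307651339412
```

View pics/s8c.png

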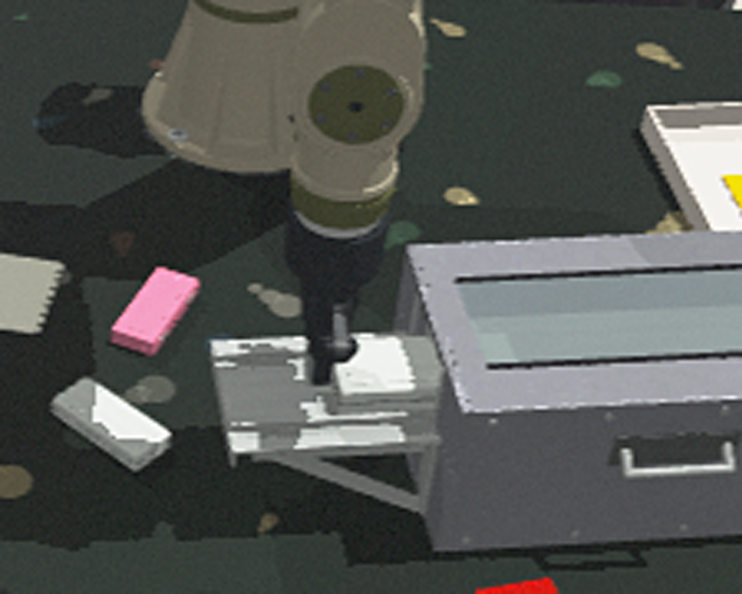

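The tin is halfway through the mouth, with light forces. I'll continue.

Emit:
drive_tool(
  motion=[
    [[0,0,0.1,0,0,0,1],[0,0,0.2,0,0,0,1],[0,0,0.25,0,0,0,1],[0,0,0.25,0,0,0,1],[0,0,0.25,0,0,0,1],[0,0,0.15,0,0,0,1],[0,0,0.08,0,0,0,1],[0,0,0,0,0,0,1],[0,0,0,0,0,0,1]],
  ],
)

```text
time: 17.2
tool_pos: [0.5267, 0.1261, 0.1178]
tcp_rot: [0.457, -0.54, 0.457, 0.54]
wrist_force: [0.2, 0.7, -0.0]
width: -0.005
```

```bash
python3 - <<'E'
from h import *
c=cap("scene","scene9"); t=cap("top","top9")
o=manip.get_obs();M=(.5361,.0695); e1=np.array([.9869,.1616]);e2=np.array([-.1616,.9869])
print(o["time"],o["tool_pos"],o["width"],o["wrist_force"],"tcp A,B",(o["tool_pos"][:2]-M)@e1,(o["tool_pos"][:2]-M)@e2)
a=cv2.imread("pics/scene9.png")[130:310,330:555]; b=cv2.imread("pics/top9.png")[180:300,60:285]
cv2.imwrite("pics/s9c.png",cv2.resize(np.vstack([a,b]),None,fx=2,fy=2,interpolation=cv2.INTER_CUBIC))
E
```

```text
17.3 [0.52679986 0.12577693 0.11778706] 0.0013071361617843808 [ 0.63888878 -0.71162095 -0.44274276] tcp A,B -8.395577633840226e-05 0.05704260412936792
```

View pics/s9c.png

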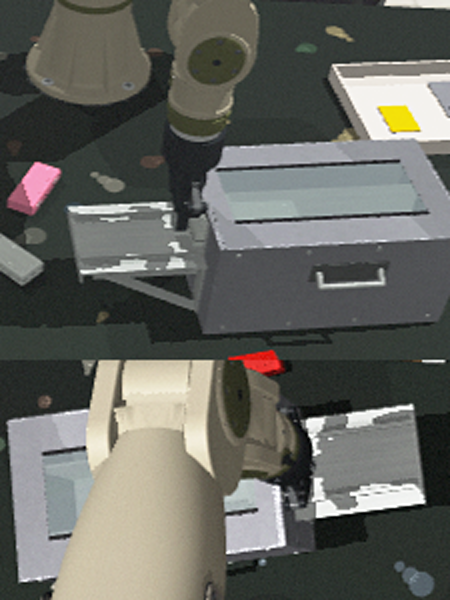

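No tin is visible on the ledge now. I'll back off and look at the flap and the window.

Emit:
drive_tool(
  motion=[
    [[0,0,-0.2,0,0,0,1],[0,0,-0.5,0,0,0,1],[0,0,-0.6,0,0,0,1],[0,0,-0.7,0,0,0,1],[0,0,-0.7,0,0,0,1],[0,0,-0.6,0,0,0,1],[-0.2,0,-0.5,0,0,0,1],[-0.5,0,-0.2,0,0,0,1],[-0.5,0,0,0,0,0,1],[-0.4,0,0,0,0,0,1],[-0.2,0,0,0,0,0,1],[0,0,0,0,0,0,1],[0,0,0,0,0,0,1]],
  ],
)

```text
time: 18.6
tool_pos: [0.5595, -0.0714, 0.207]
tcp_rot: [0.457, -0.54, 0.457, 0.54]
wrist_force: [0.3, -0.1, -0.9]
width: -0.004
```

```bash
python3 - <<'E'
from h import *
c=cap("scene","scene10"); t=cap("top","top10"); w=cap("wrist","wrist10")
o=manip.get_obs();print(o["time"],o["tool_pos"],o["wrist_force"])
a=cv2.imread("pics/scene10.png")[150:310,350:580]; b=cv2.imread("pics/top10.png")[185:300,60:290]
cv2.imwrite("pics/s10c.png",cv2.resize(np.vstack([a,b]),None,fx=2.1,fy=2.1,interpolation=cv2.INTER_CUBIC))
M=(.5361,.0695); e1=np.array([.9869,.1616]);e2=np.array([-.1616,.9869])
for n,f in (("scene0",None),("s10",c),("top0",None),("t10",t)):
    d=dict(np.load(n+".npz")) if f is None else f
    P=pts(d);A=(P[...,:2]-M)@e1; B=(P[...,:2]-M)@e2
    m=(abs(A)<.025)&(B>.13)&(B<.36)&(P[...,2]<.15)
    print(n,[ (round(b,2),round(float(np.median(P[m&(B>b)&(B<b+.03)][:,2])),3) if (m&(B>b)&(B<b+.03)).sum()>5 else None) for b in np.arange(.13,.36,.03)])
    m=(abs(A)<.03)&(B>.06)&(B<.12)&(P[...,2]<.155)&(P[...,2]>.098); print("mouth zone",m.sum(), np.percentile(B[m],[5,50,95]) if m.any() else 0)
E
```

```text
18.75 [ 0.55911913 -0.07095277  0.20641763] [ 0.06545548 -0.11895265  0.48926181]
scene0 [(np.float64(0.13), None), (np.float64(0.16), None), (np.float64(0.19), None), (np.float64(0.22), None), (np.float64(0.25), None), (np.float64(0.28), None), (np.float64(0.31), None), (np.float64(0.34), None)]
mouth zone 225 [0.06217341 0.08063956 0.08437084]
s10 [(np.float64(0.13), None), (np.float64(0.16), None), (np.float64(0.19), None), (np.float64(0.22), None), (np.float64(0.25), None), (np.float64(0.28), None), (np.float64(0.31), None), (np.float64(0.34), None)]
mouth zone 235 [0.06197672 0.07102522 0.08826657]
top0 [(np.float64(0.13), None), (np.float64(0.16), None), (np.float64(0.19), None), (np.float64(0.22), None), (np.float64(0.25), None), (np.float64(0.28), None), (np.float64(0.31), None), (np.float64(0.34), None)]
mouth zone 283 [0.06175193 0.0786918  0.08537637]
t10 [(np.float64(0.13), None), (np.float64(0.16), None), (np.float64(0.19), None), (np.float64(0.22), None), (np.float64(0.25), None), (np.float64(0.28), None), (np.float64(0.31), None), (np.float64(0.34), None)]
mouth zone 12 [0.08089402 0.0837535  0.08755971]
```

View pics/s10c.png

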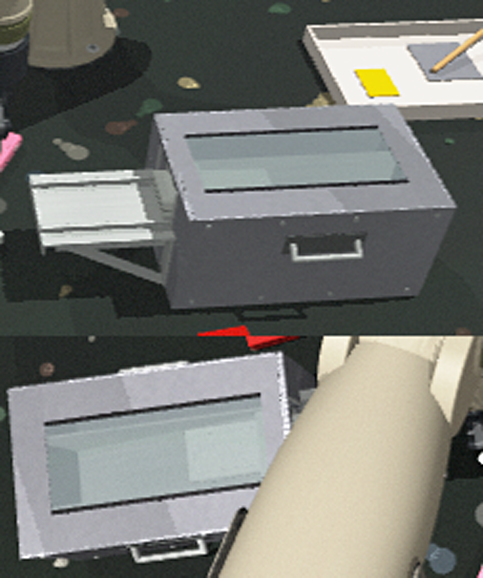

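View pics/top10.png

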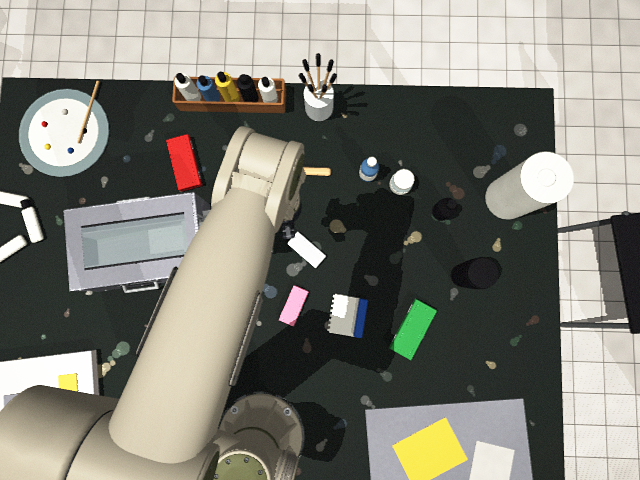

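The window shows a lighter rectangle near the mouth end (top crop 185–262, 425–480). The tin may be hanging at the edge, so I'll look closer.

```bash
python3 - <<'E'
import cv2,numpy as np
a=cv2.imread("pics/scene10.png")[195:285,355:490]; cv2.imwrite("pics/s10d.png",cv2.resize(a,None,fx=5.5,fy=5.5,interpolation=cv2.INTER_CUBIC))
E
```

```text
(no output)
```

View pics/s10d.png

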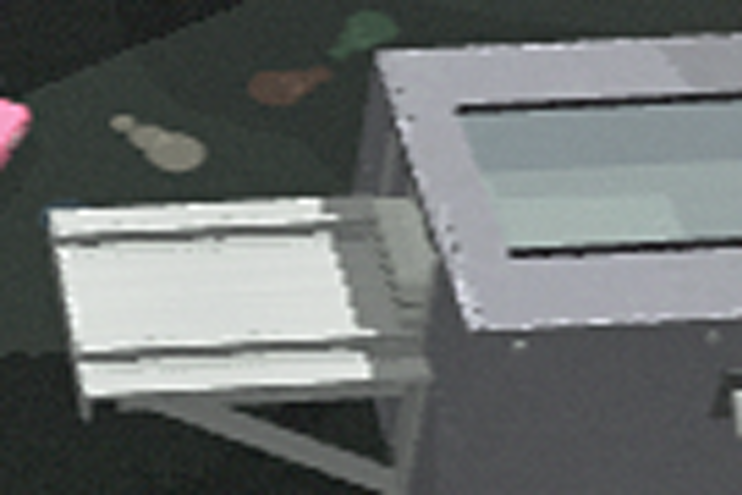

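View pics/wrist10.png

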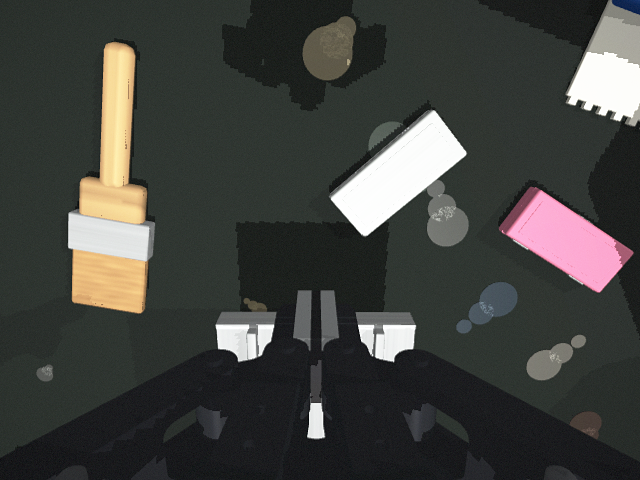

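The rear of the tin still shows in the mouth at about (405,245), so it rests level right at the edge and needs about 20 mm more. I'll tilt the fingers 30° forward, so they can reach into the mouth with the body clear of the roof, then come back down behind it.

Emit:
drive_tool(
  motion=[
    [[0,0,0,0,-1,0,1],[0,0,0,0,-1,0,1],[0,0,0,0,-1,0,1],[0,0,0,0,-1,0,1],[0,0,0,0,-1,0,1],[0,0,0,0,-1,0,1],[0.3,0,-0.06,0,0,0,1],[0.3,0,-0.06,0,0,0,1],[0.3,0,-0.06,0,0,0,1],[0.3,0,-0.06,0,0,0,1],[0.3,0,-0.06,0,0,0,1],[0.2,0,-0.03,0,0,0,1],[0.1,0,-0.02,0,0,0,1],[0,0,0,0,0,0,1],[0,0,0,0,0,0,1]],
  ],
)

```text
time: 20.25
tool_pos: [0.5551, -0.0419, 0.1214]
tcp_rot: [0.559, -0.382, 0.323, 0.661]
wrist_force: [0.6, 0.5, -0.3]
width: -0.002
```

```bash
cat > st.py <<'E'
from h import *
from scipy.spatial.transform import Rotation as Ro
import sys
n=sys.argv[1]
c=cap("scene","scene"+n)
o=manip.get_obs();q=o["tcp_rot"];R=Ro.from_quat(np.r_[q[1:],q[0]]).as_matrix()
M=(.5361,.0695); e1=np.array([.9869,.1616]);e2=np.array([-.1616,.9869])
print(o["time"],o["tool_pos"],o["wrist_force"],"tcp A,B",(o["tool_pos"][:2]-M)@e1,(o["tool_pos"][:2]-M)@e2,"R in e1,e2,z:\n",np.round(np.stack([R[:2].T@e1,R[:2].T@e2,R[2]]),3))
a=cv2.imread(f"pics/scene{n}.png")[170:300,350:520]; cv2.imwrite(f"pics/s{n}c.png",cv2.resize(a,None,fx=4.5,fy=4.5,interpolation=cv2.INTER_CUBIC))
P=pts(c);A=(P[...,:2]-M)@e1; B=(P[...,:2]-M)@e2
m=(abs(A)<.03)&(B>.05)&(B<.12)&(P[...,2]<.13)&(P[...,2]>.12); print("tin-top-ish in mouth",m.sum(), np.percentile(B[m],[5,50,95]) if m.any() else 0)
E
python3 st.py 11
```

```text
20.3 [ 0.55532587 -0.04201268  0.12165109] [ 0.42504653 -0.19946703 -0.05998681] tcp A,B 0.0009535652924543318 -0.11315876287796237 R in e1,e2,z:
 [[-0.001 -1.    -0.004]
 [ 0.5   -0.004  0.866]
 [-0.866 -0.001  0.5  ]]
tin-top-ish in mouth 69 [0.06901577 0.07575368 0.08834943]
```

View pics/s11c.png

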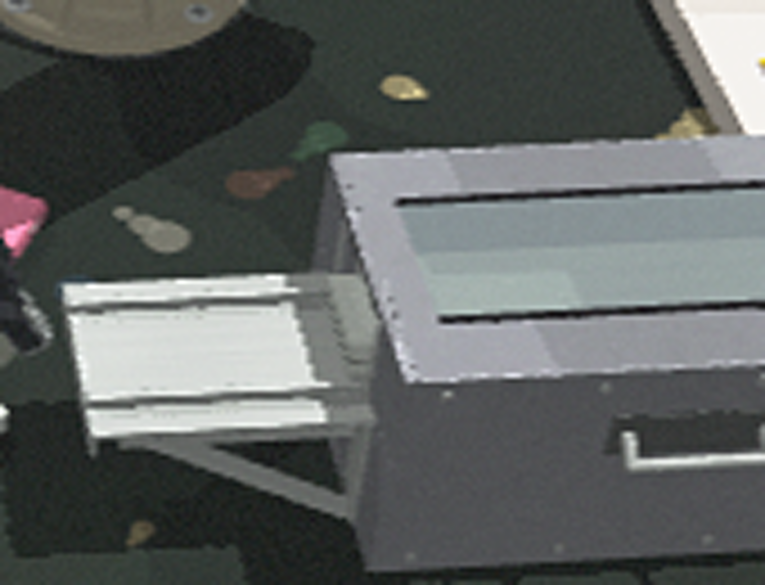

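Emit:
drive_tool(
  motion=[
    [[0.1,0,0.173,0,0,0,1],[0.15,0,0.26,0,0,0,1],[0.15,0,0.26,0,0,0,1],[0.15,0,0.26,0,0,0,1],[0.15,0,0.26,0,0,0,1],[0.15,0,0.26,0,0,0,1],[0.15,0,0.26,0,0,0,1],[0.15,0,0.26,0,0,0,1],[0.15,0,0.26,0,0,0,1],[0.15,0,0.26,0,0,0,1],[0.1,0,0.173,0,0,0,1],[0.075,0,0.13,0,0,0,1],[0.075,0,0.13,0,0,0,1],[0.05,0,0.087,0,0,0,1],[0,0,0,0,0,0,1]],
  ],
)

```text
time: 21.8
tool_pos: [0.5258, 0.1313, 0.1212]
tcp_rot: [0.559, -0.382, 0.323, 0.661]
wrist_force: [-0.4, 0.5, -0.1]
width: 0.003
```

```bash
python3 st.py 12
```

```text
21.85 [0.52591995 0.13097543 0.12114871] [ 0.67297291 -0.26918289  0.69391836] tcp A,B -0.0001122658287379026 0.06231519475996334 R in e1,e2,z:
 [[-0.002 -1.    -0.004]
 [ 0.5   -0.004  0.866]
 [-0.866 -0.     0.5  ]]
tin-top-ish in mouth 57 [0.05450363 0.07542556 0.07845015]
```

View pics/s12c.png

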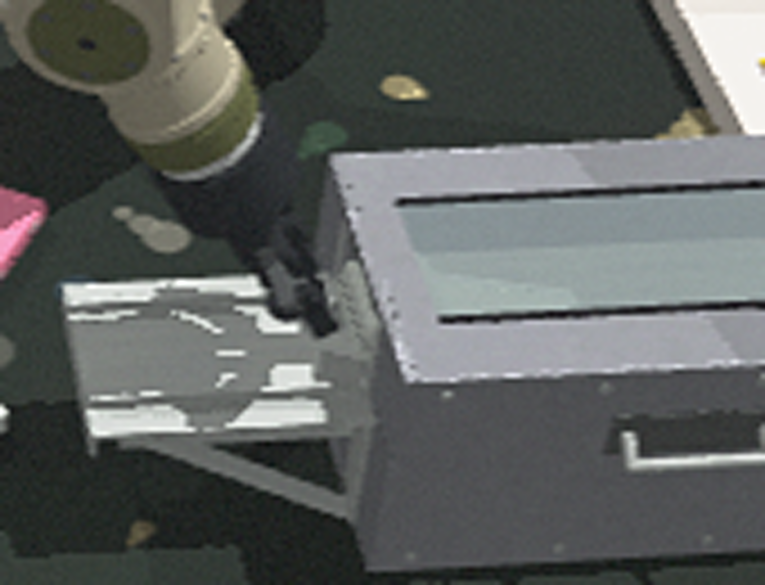

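The body is clear of the box and the forces are small. I'll push on 20 mm.

Emit:
drive_tool(
  motion=[
    [[0.04,0,0.07,0,0,0,1],[0.06,0,0.104,0,0,0,1],[0.06,0,0.104,0,0,0,1],[0.04,0,0.07,0,0,0,1],[0,0,0,0,0,0,1],[0,0,0,0,0,0,1]],
  ],
)

```text
time: 22.45
tool_pos: [0.5225, 0.1507, 0.1211]
tcp_rot: [0.559, -0.382, 0.323, 0.661]
wrist_force: [-0.7, -1.7, -1.7]
width: -0.003
```

```bash
python3 st.py 13
```

```text
22.5 [0.52250646 0.15063745 0.12112559] [ 0.76861978 -0.34635519 -0.97290023] tcp A,B -0.0003036540513453736 0.08227126129015126 R in e1,e2,z:
 [[-0.002 -1.    -0.004]
 [ 0.5   -0.004  0.866]
 [-0.866  0.     0.5  ]]
tin-top-ish in mouth 25 [0.06805089 0.07849748 0.09163077]
```

View pics/s13c.png

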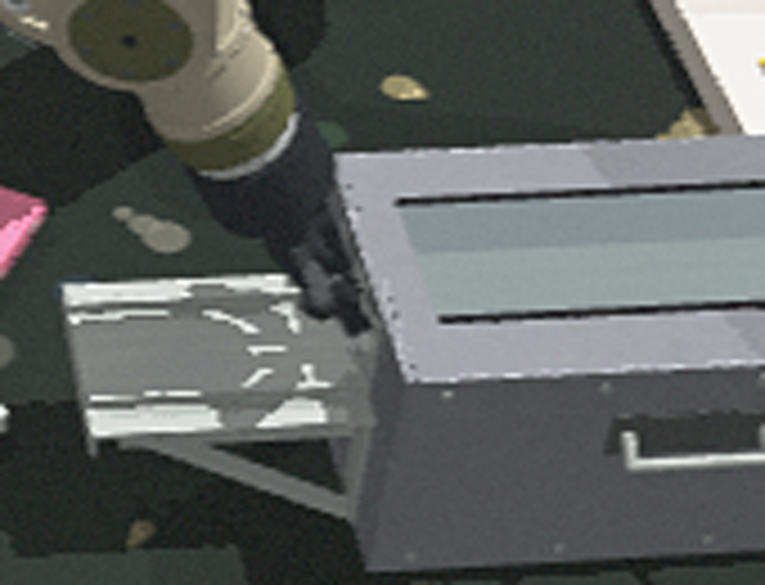

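The light patch is gone from the window's mouth end, so the tin has slid away. I'll back off and check.

Emit:
drive_tool(
  motion=[
    [[-0.05,0,-0.087,0,0,0,1],[-0.1,0,-0.173,0,0,0,1],[-0.2,0,-0.346,0,0,0,1],[-0.3,0,-0.52,0,0,0,1],[-0.3,0,-0.52,0,0,0,1],[-0.3,0,-0.52,0,0,0,1],[-0.3,0,-0.52,0,0,0,1],[-0.3,0,-0.52,0,0,0,1],[-0.2,0,-0.346,0,0,0,1],[-0.3,0,0,0,0,0,1],[-0.5,0,0,0,0,0,1],[-0.5,0,0,0,0,0,1],[-0.3,0,0,0,0,0,1],[0,0,0,0,0,0,1],[0,0,0,0,0,0,1]],
  ],
)

```text
time: 24.0
tool_pos: [0.5632, -0.0915, 0.19]
tcp_rot: [0.56, -0.382, 0.323, 0.661]
wrist_force: [0.4, 0.2, -0.2]
width: -0.003
```

```bash
python3 st.py 14; python3 - <<'E'
from h import *
cap("top","top14")
b=cv2.imread("pics/top14.png"); cv2.imwrite("pics/t14c.png",cv2.resize(b[180:305,50:290],None,fx=3.2,fy=3.2,interpolation=cv2.INTER_CUBIC))
E
```

```text
24.05 [ 0.56279312 -0.09097509  0.18960438] [-0.8079584   0.54037345 -0.55956796] tcp A,B 0.0004106690863671476 -0.16268647513356116 R in e1,e2,z:
 [[-0.003 -1.    -0.003]
 [ 0.501 -0.004  0.866]
 [-0.866  0.001  0.501]]
tin-top-ish in mouth 23 [0.08220463 0.08332437 0.08478554]
```

View pics/s14c.png

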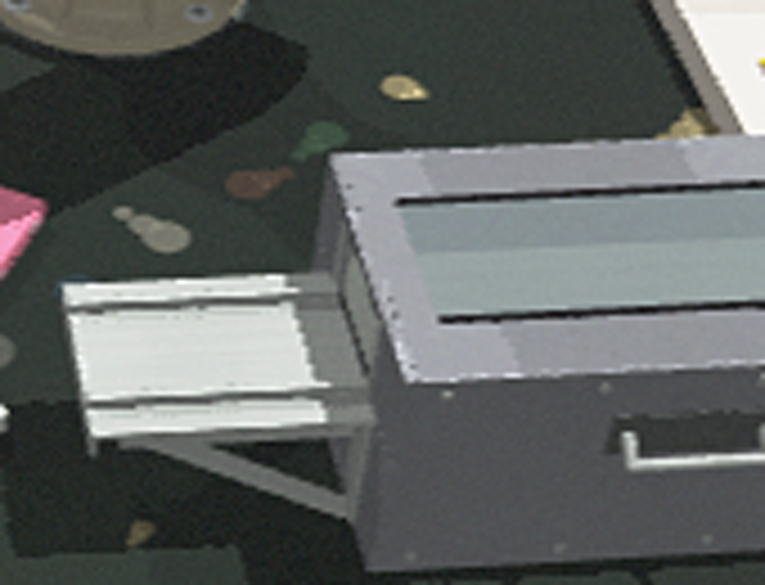

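View pics/t14c.png

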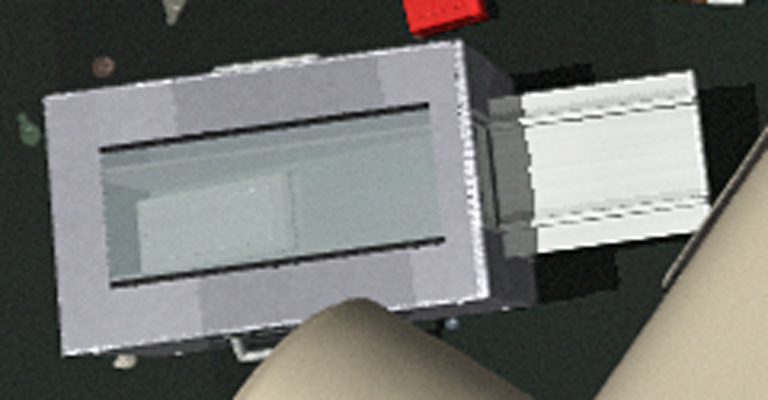

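View pics/scene14.png

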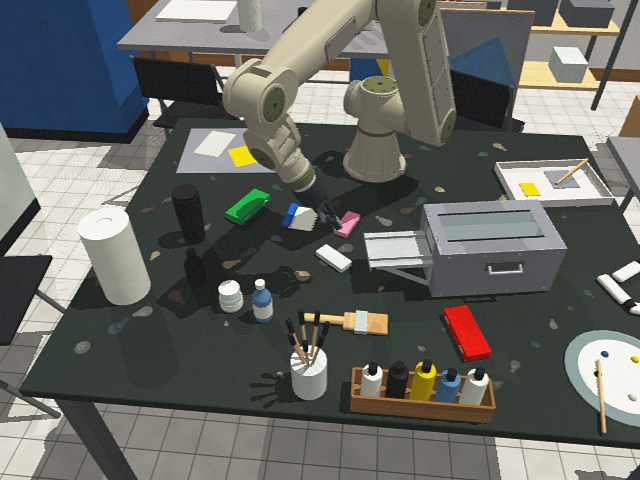

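The top crop shows the tin at the bottom of the chute, seen through the window at (215,220). The flap is shut, its surface measuring as a vertical plane at 82–85 mm. The ledge is empty, the other things stand where they were, and the gripper is in free air at z 0.19. I'll hand in.

```bash
python3 -c "
from station import manip
print(manip.get_obs()['wrist_force']); print(manip.hand_in())"
```

```text
[-0.44990955  0.31246113  0.16199341]
the job is handed in; nothing more can be done
None
```

The tin is inside the returns box and the flap has shut behind it. I handed the job in at about 24 s of robot time.

I set the larger bare-metal tin down between the guides, let go, and pushed it from behind with the closed fingers. The first push stopped with the tin balanced at the inner edge and its rear still in the mouth. I backed off, tilted the fingers 30° and pushed about 20 mm further, and it slid down.

**Last checks:**
- **Tin:** the top view shows it at the bottom of the chute, seen through the window.
- **Ledge and flap:** the ledge is empty, and the flap measures as shut, vertical in the plane of the mouth.
- **Other things:** they look unmoved in the overall view; I did not re-measure their positions.
- **Robot:** it was clear of everything, with near-zero wrist force. The largest wrist force I read was about 6 N, but I only sampled it between moves.

No check failed or disagreed at the end.

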